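# Weigh the mortar bar and lay it on the bend jig

## Robot

A 7-joint arm with a two-finger parallel gripper is mounted at the origin on the work surface. World frame = base frame: x ahead of the robot, y to its left, z up, the work surface at z = 0. Lengths are in m, angles in rad, forces in N, time in s.
With the tool pointing down it reaches from about 0.4 to 0.85 m from the base axis. Payload 4.5 kg.
Tool frame: the origin (TCP) lies at the very end of the fingers, on their centre line; the grasp point (between the pads) lies 19 mm behind it; z points along the fingers, y is the line along which they close (so a half turn about z gives the same grasp; the last joint's range is limited). The gripper opens to 85 mm and grips with 20 to 120 N. Pads are 22 mm wide; open, the fingers measure 114 mm over their backs; the gripper's body (76 mm by 85 mm) begins 54 mm behind the grasp point. The pads swing forward as they close: fully open they stand 13 mm farther back than shut.
Start: joints at [1.383, 0.689, -0.195, 1.565, 0.157, 0.902, -0.215], TCP at [0.138, -0.61, 0.231] pointing down, gripper open.
Joint ranges: [-3.01, 3.01], [-0.46, 2.08], [-1.47, 1.51], [0.13, 2.56], [-1, 4.14], [0.04, 2.09], [-2.66, 2.66]. Speed limits (rad/s): [2.57, 2.57, 3.14, 3.14, 3.14, 3.14, 3.14].

## Interface

Orientations are given as a unit quaternion [w, x, y, z].
In Python, from workcell import ctrl gives the robot as it stands.
- The arm moves only by the shell command python3 -m pendant 'ROWS' [FORCE]. ROWS is JSON, a list of rows, each a list of 3 entries, a list of its own where there are three numbers: the opening, from 0 (shut) to 1 (fully open), then the shift along the tool's x, y, z normalised to -1 to 1, where 1 is 100 mm, then the turn about the tool's z normalised to -1 to 1, where 1 is 180 degrees. In form: [[hand, [dx, dy, dz], roll], ...]. A call has 1 to 8 rows; each row shifts and turns the commanded pose from where the row before left it, along the tool's axes as they then stand; what a row does not reach is not made up. A row lasts 1/12 s, in which the tool goes at most 41.7 mm and 7.16 degrees, less where a joint would pass 70% of its speed; a pose out of reach is approached as far as the arm can. A call with a number of a shift or a turn outside -1 to 1 is refused whole. A call with a gripper value outside its range is refused whole. The fingers move at their own pace and stop on an object; FORCE is the grip in N (left out, the last holds). Time passes only in rows, so rows that do not move let the fingers close. It gives the time, the measured TCP pose, the force, the opening and the grip force at its end, in the units of the state.
- ctrl.get_obs(): the state, without advancing time (a new reading comes with each control period).
- ctrl.get_image(name): name is "scene" or "top" or "wrist"; returns a dict with "image" (384x512x3 uint8, red, green, blue), "depth" (384x512 float32, m along the optical axis (not along the pixel's ray), 0 where there is no reading), "mtx" (3x3 intrinsics, pixels), "cam_to_world" (4x4, takes a point from camera to world coordinates); the wrist camera has in their place "hand_eye" (4x4, takes a point from camera to tool coordinates, whose origin is the TCP and whose axes are the flange's). Camera axes: x right, y up, looking along -z (the intrinsics and any distortion apply to the point x, -y, -z); pixel columns grow to the right and rows downward; lengths in m; the calibration is good to about 2 mm. The wrist camera is an equidistant fisheye: a pixel r from the principal point sees the ray r / f radians off the axis. A picture is of the moment at which its call begins: read the wrist's pose just before it.
- ctrl.finish_job(): hands the job in; it is judged then, once.
The state is a dict: "time_s": time; "qpos": joint angles; "qvel": joint speeds; "effort": joint torques, N m; "ee_pos": TCP position; "tcp_rot": TCP orientation; "wrist_force": force on the tool from outside, world axes, zero at the start; "ft_torque": the same for the moment, N m; "opening": finger opening in m; "finger_force": force on a finger pad.
Only numpy, scipy, OpenCV 4.12 (cv2) and the standard library are available. Lean on these libraries where they do the work, as an engineer would, in place of code of your own. Each camera call takes 0.05 s, during which the arm holds its last target. There are 200 camera calls.

## Task

Take the full-length square mortar bar from its pocket in the tray and weigh it: set it down on the balance pan and let go of it for a moment. Then take it up again, now by its long sides because the jig leaves no room for fingers at the ends, and lay it squarely across both rollers of the bend jig, centred between the two end cheeks, and leave it resting there. Put it down both times without letting it drop, and leave the other three pieces in their pockets.

Things in the scene. Friction and masses are not known exactly. Their poses are not given: they have to be found in the camera images.
- bar: the full-length square mortar bar, plain grey, 60 x 18 x 18 mm, 30 to 60 g. Origin at its centre, x along its 60 mm length. It starts lying in one of the tray's four pockets, which pocket varies.
- core_a: a round mortar core, same grey, 18 mm diameter, 60 mm long, lying in another pocket; origin at its centre, x along its length. Stays there.
- core_b: a second round core just like core_a, in another pocket. Stays there.
- stub: a broken short piece of square bar, same grey, 34 x 18 x 18 mm, in another pocket; origin at its centre, x along its length. Stays there.
- tray: fixed black tray, 136 x 144 mm; origin under its centre, z up. Four pockets along x, centred at y = -51, -17, 17, 51 mm, 21 mm wide, between ribs x -27 to 27 mm, 29 mm high. Pocket floor 12 mm above the table: pieces' tops at 30 mm, long sides hidden by ribs. Beyond the rib ends are finger troughs 38 mm long, floor at 4 mm, outer rim 7 mm high: full-length pieces stand 3 mm out at each end.
- balance: white laboratory balance, fixed, 200 (x) x 160 (y) mm and 52 mm high, with a round steel pan on top and a dark display on its -x edge; origin under its centre, z up.
- pan (a point): centre of the top face of the balance's round flat pan, 126 mm diameter, 66 mm above the table.
- jig: dark steel fixed bend jig, base 124 (x) x 74 (y) x 14 mm; origin under its centre, z up. Two bright rollers, 10 mm diameter, 60 mm long, lie along y at x = -22 and 22 mm, tops 30 mm above the table. End cheeks: inner faces at x = -35 and 35 mm, 8 mm thick, 30 mm wide in y, tops at 56 mm, leaving a bar 5 mm at each end, too little for a finger. The bar's long sides are free.
- seat (a point): the point midway between the two rollers and cheeks, at the height of the roller tops (30 mm above the table); a seated bar's centre is 9 mm above it. Axes as the jig's.
There are look-alikes about, which are no part of the job. Leave any green look-alike of the jig alone. What is shaped like the bar but pink is not meant.

How it is judged:
On the way:
1. the mortar bar rests on the balance pan, let go and still (horizontal distance between bar and pan below 0.05 m and z of bar in the frame of pan between 0.006 and 0.012 m and contact force between bar and balance above 0.1 N and contact force between bar and the fingers below 0.02 N and linear speed of bar below 0.02 m/s), for 0.2 s.
At the end, for the whole second after the job is handed in: the bar rests, released, on both rollers between the cheeks: centre within 6.5 mm of the seat along the jig's x and 10 mm along y, 6.5 to 11.5 mm above the roller tops, length within 0.15 rad of the jig's x; both cores and the stub within 20 mm of their starts (x of bar in the frame of seat between -0.0065 and 0.0065 m and y of bar in the frame of seat between -0.01 and 0.01 m and z of bar in the frame of seat between 0.0065 and 0.0115 m and angle between the x axis of bar and the x axis of jig, either way round below 0.15 rad and contact force between bar and jig above 0.1 N and linear speed of bar below 0.02 m/s and distance of each of core_a, core_b, stub from where it was at the start of the episode below 0.02 m); the robot touches nothing.
It fails at once if the bar is dropped: it moves faster than 0.45 m/s while no finger touches it (a fall of about 10 mm) (contact force between bar and the fingers below 0.01 N and linear speed of bar above 0.45 m/s).
It fails at once if one of the other three pieces is taken out of or pushed along its pocket by more than 20 mm (distance of any of core_a, core_b, stub from where it was at the start of the episode above 0.02 m).
It also fails if it takes over 61 s, if anything falls off the work surface, if the arm or the gripper's body presses on something with over 40 N, if the wrist force passes 120 N, or if a joint passes its speed limit or range.

## Working session

There is one attempt and no reset: what is moved stays moved. The work goes in short steps, Python scripts to look and compute and a shell command to move; the robot and the scene stay as the last step left them, time stands still between calls to the robot, and variables do not carry over. Pictures are saved under pics/ and viewed, at most 10 in all, crops included, and the job is handed in when it is done.

```bash
mkdir -p pics
python3 - <<'E'
from workcell import ctrl
import cv2,numpy as np
o=ctrl.get_obs();print({k:np.round(v,4).tolist() for k,v in o.items()})
for n in("top","scene"):
    d=ctrl.get_image(n);np.savez(f"pics/{n}0.npz",**d)
    cv2.imwrite(f"pics/{n}0.png",cv2.resize(d["image"][:,:,::-1],(800,600)));print(n,d["mtx"].round(2).tolist(),d["cam_to_world"].round(4).tolist())
E
```

```text
{'time_s': 0.0, 'qpos': [1.3828, 0.69, -0.1945, 1.5664, 0.1573, 0.9025, -0.2151], 'qvel': [-0.0014, 0.0011, -0.0006, 0.0004, -0.0012, 0.0005, 0.0004], 'effort': [0.0001, -53.9604, -1.2665, -15.854, 0.0091, 0.0095, -0.0], 'ee_pos': [0.1373, -0.6091, 0.2305], 'tcp_rot': [-0.0009, 0.9939, 0.1107, -0.0002], 'wrist_force': [0.2717, 0.175, 0.0012], 'ft_torque': [-0.0105, 0.0083, 0.0734], 'finger_force': 0.0, 'opening': 0.0855}
top [[395.54, 0.0, 249.23], [0.0, 395.54, 194.28], [0.0, 0.0, 1.0]] [[-0.0151, 0.9963, -0.0845, 0.486], [-0.9998, -0.0161, -0.0109, -0.0266], [-0.0122, 0.0843, 0.9964, 1.0228], [0.0, 0.0, 0.0, 1.0]]
scene [[363.55, 0.0, 250.66], [0.0, 363.55, 188.95], [0.0, 0.0, 1.0]] [[-0.1805, -0.6026, 0.7774, 1.2734], [0.9833, -0.0932, 0.1561, 0.1036], [-0.0216, 0.7926, 0.6094, 0.6496], [0.0, 0.0, 0.0, 1.0]]
```

View pics/top0.png

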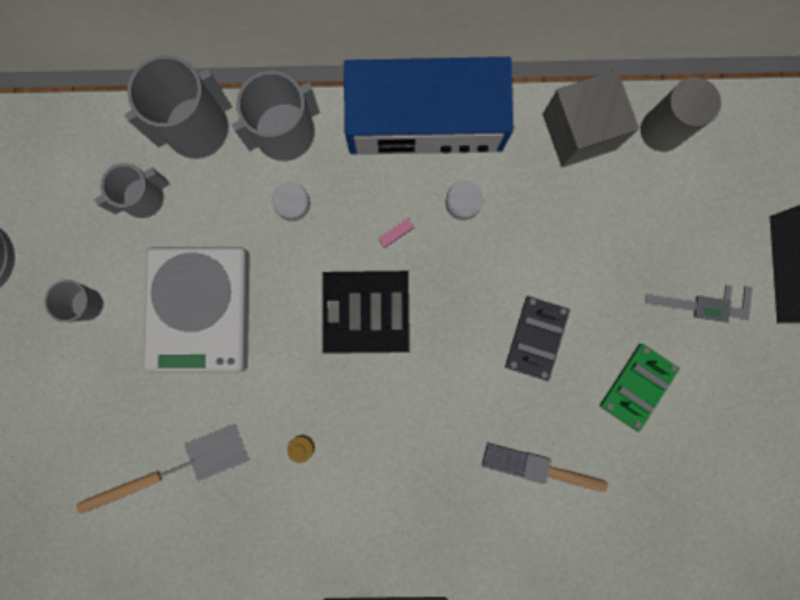

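View pics/scene0.png

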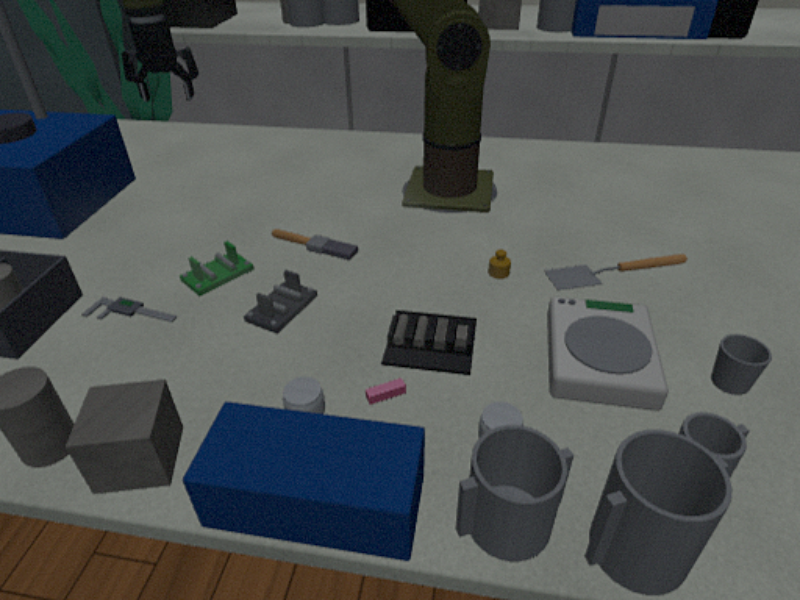

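The top view (800x600) shows the tray at (365,312), with the stub at (333,312) and three full-length pieces at x=355, 376 and 397. The balance pan is at (191,292) and the dark jig at (537,338); the green jig and the pink bar are decoys.

```bash
cat > h.py <<'E'
import numpy as np,cv2
def ray(d,uv,z):
    uv=np.atleast_2d(np.asarray(uv,float));K=d["mtx"];T=d["cam_to_world"]
    r=np.c_[(uv[:,0]-K[0,2])/K[0,0],-(uv[:,1]-K[1,2])/K[1,1],-np.ones(len(uv))]@T[:3,:3].T
    return T[:3,3]+r*((z-T[2,3])/r[:,2])[:,None]
def cloud(d):
    h,w=d["depth"].shape;v,u=np.mgrid[:h,:w];K=d["mtx"];T=d["cam_to_world"];z=d["depth"]
    p=np.stack([(u-K[0,2])/K[0,0]*z,-(v-K[1,2])/K[1,1]*z,-z],-1)
    return p@T[:3,:3].T+T[:3,3]
def blob(m,box):
    k=np.zeros(m.shape,np.uint8);x0,y0,x1,y1=box;k[y0:y1,x0:x1]=m[y0:y1,x0:x1]
    cs,_=cv2.findContours(k,cv2.RETR_EXTERNAL,cv2.CHAIN_APPROX_NONE)
    return max(cs,key=cv2.contourArea)[:,0,:].astype(np.float32)
E
python3 - <<'E'
from h import *
d=dict(np.load("pics/top0.npz"));im=d["image"].astype(int);g=im.mean(2);P=cloud(d)
def rep(n,c,z):
    w=ray(d,c,z)[:,:2].astype(np.float32);(cx,cy),s,a=cv2.minAreaRect(w);print(n,round(cx,4),round(cy,4),np.round(s,4),round(a,2),len(c),'area',cv2.contourArea(c))
rep("tray",blob((g<45).astype(np.uint8),(195,160,275,240)),.01)
rep("jig",blob((g<95).astype(np.uint8),(315,180,372,250)),.014)
gb=blob((g>140).astype(np.uint8),(80,140,170,250))
print(g[187,122],g[165,98],g[187,150],g[200,344],g[200,300],g[165,220])
# pieces
m=((g>70)).astype(np.uint8);k=np.zeros_like(m);k[176:222,206:262]=m[176:222,206:262]
for c in cv2.findContours(k,cv2.RETR_EXTERNAL,cv2.CHAIN_APPROX_NONE)[0]:
    if cv2.contourArea(c)>15: rep("pc",c[:,0].astype(np.float32),.03)
# bright jig rollers
m=((g>100)).astype(np.uint8);k=np.zeros_like(m);k[196:236,328:362]=m[196:236,328:362]
for c in cv2.findContours(k,cv2.RETR_EXTERNAL,cv2.CHAIN_APPROX_NONE)[0]:
    if cv2.contourArea(c)>8: rep("rol",c[:,0].astype(np.float32),.028)
# piece depth cross-sections
print((P[200,205:265,2]*1000).round().astype(int)); print(g[200,205:265].astype(int))
# pan from depth
k=np.zeros(g.shape,np.uint8);k[155:220,90:160]=(P[155:220,90:160,2]>.059);ys,xs=np.nonzero(k);print('pan depth',P[ys,xs].mean(0),len(xs),np.median(P[185:190,115:125,2]))
s=dict(np.load("pics/scene0.npz"))["image"]
a=cv2.resize(d["image"][165:245,195:375,::-1],None,fx=4.4,fy=4.4,interpolation=2);b=cv2.resize(s[195:240,240:310,::-1],None,fx=5,fy=5,interpolation=2)
o=np.zeros((600,800,3),np.uint8);o[:a.shape[0],:a.shape[1]]=a[:,:800];o[360:360+b.shape[0],:b.shape[1]]=b
cv2.imwrite("pics/c1.png",o)
E
```

```text
tray 0.5607 0.0254 [0.1369 0.1289] 89.04 206 area 2649.0
jig 0.5123 -0.2543 [0.0741 0.1236] 71.25 144 area 1348.0
101.66666666666667 155.0 159.0 24.333333333333332 139.33333333333334 143.66666666666666
pc 0.5598 0.077 [0.0177 0.0305] 89.54 37 area 73.5
pc 0.5587 0.0076 [0.0151 0.0555] 89.1 54 area 111.0
pc 0.5592 0.0404 [0.0151 0.0556] 89.44 54 area 119.0
pc 0.5594 -0.0263 [0.0126 0.058 ] 89.1 54 area 113.0
rol 0.4911 -0.2479 [0.0549 0.0063] 69.72 44 area 26.0
rol 0.4952 -0.2854 [0.0174 0.0628] 87.77 57 area 87.5
rol 0.5326 -0.262 [0.0544 0.0058] 72.24 43 area 25.5
rol 0.5388 -0.2194 [0.0126 0.048 ] 88.17 43 area 49.5
[ 0 30 30 27 26 26 29 31 29 30 28 30 22 29 29 29 32 27 14 29 31 32 33 31
 30 32 28 26 29 30 28 25 23 28 30 30 29 25 29  8 27 28 28 27 31 10 25 30
 28 27 30 27 23 30 29 28  8  2 -3  0]
[139  81  23  17  44  84  99  94  92  96  96  88  31  22  22  25  22  21
  50  85  84  82  84  85  85  72  22  21  23  22  18  29  66  90  92  91
  91  92  75  28  22  21  27  23  26  50  82  93  91  92  91  82  50  20
  21  21  72 128 141 141]
pan depth [0.59015386 0.29258708 0.07163457] 2071 0.06499575431559007
```

View pics/c1.png

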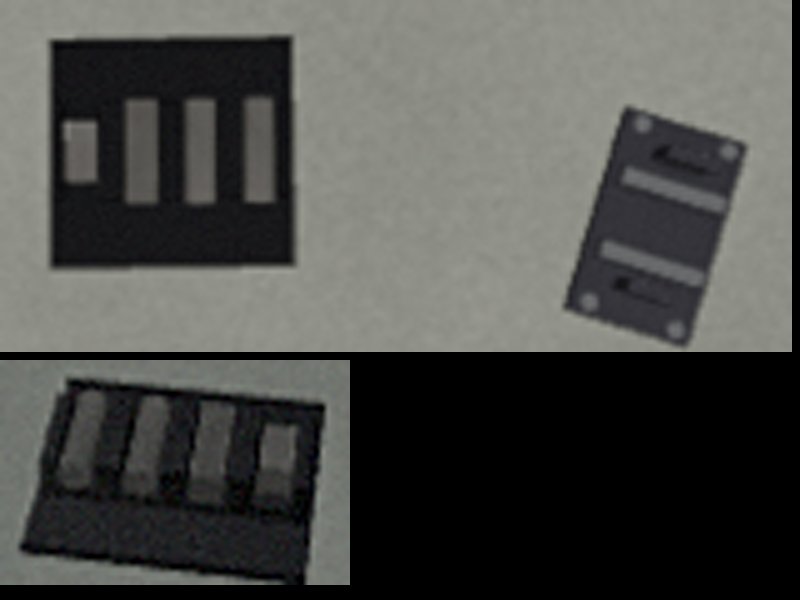

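In the scene crop the piece next to the stub (y≈0.04) has a square end face, while the other two have rounded ends, so I take that one as the bar. I'm moving over the tray and will confirm with the wrist camera.

```bash
cat > go.py <<'E'
import sys,numpy as np
from workcell import ctrl
from scipy.spatial.transform import Rotation as R
def rel(x,y,z,phi):
    o=ctrl.get_obs();q=o["tcp_rot"];M=R.from_quat([q[1],q[2],q[3],q[0]]).as_matrix()
    f=np.degrees(np.arctan2(M[1,0],M[0,0]));d=M.T@(np.array([x,y,z])-o["ee_pos"])
    t=(f-phi+180)%360-180
    print("t",round(o["time_s"],2),"pos",np.round(o["ee_pos"],4),"phi",round(f,2),"q7",round(o["qpos"][6],2),"Fw",np.round(o["wrist_force"],1),"open",round(o["opening"],4),"ff",round(o["finger_force"],1))
    print("shift(norm)",np.round(d/.1,3),"roll(norm)",round(t/180,4),"tilt",np.round(M[:2,2],3))
if __name__=="__main__": rel(*map(float,sys.argv[1:]))
E
python3 -m pendant '[[1,[0.38,-0.096,0],0],[1,[0.38,-0.096,0],0],[1,[0.38,-0.096,0],0],[1,[0.38,-0.096,0],0],[1,[0.38,-0.096,0],0],[1,[0.38,-0.096,0],0],[1,[0.38,-0.096,0],0],[1,[0.38,-0.096,0],0]]' 40
python3 go.py .5595 .041 .2 89.2
```

```text
time_s: 0.77
ee_pos: [0.4184, -0.4666, 0.2309]
tcp_rot: [-0.0, 0.994, 0.111, -0.0]
wrist_force: [1.3, -0.6, 0.2]
opening: 0.0854
finger_force: 0.0
t 0.77 pos [ 0.4184 -0.4666  0.2309] phi 12.71 q7 -0.7 Fw [ 1.3 -0.6  0.2] open 0.0854 ff 0.0
shift(norm) [ 2.493 -4.641  0.311] roll(norm) -0.4249 tilt [-0.001  0.001]
```

```bash
python3 -m pendant '[[1,[0.19,-0.36,0],0],[1,[0.19,-0.36,0],0],[1,[0.19,-0.36,0],0],[1,[0.19,-0.36,0],0],[1,[0.19,-0.36,0],0],[1,[0.19,-0.36,0],0],[1,[0.19,-0.36,0],0],[1,[0.19,-0.36,0],0]]' >/dev/null
python3 -m pendant '[[1,[0.19,-0.36,0.08],0],[1,[0.19,-0.36,0.08],0],[1,[0.19,-0.36,0.08],0],[1,[0,0,0],-0.039],[1,[0,0,0],-0.039],[1,[0,0,0],-0.039],[1,[0,0,0],-0.039],[1,[0,0,0],-0.039]]' >/dev/null
python3 -m pendant '[[1,[0,0,0],-0.039],[1,[0,0,0],-0.039],[1,[0,0,0],-0.039],[1,[0,0,0],-0.039],[1,[0,0,0],-0.039],[1,[0,0,0],-0.035],[1,[0,0,0],0],[1,[0,0,0],0]]' >/dev/null
python3 go.py .5595 .041 .2 89.2
```

```text
t 2.77 pos [ 0.5337 -0.0358  0.207 ] phi 89.02 q7 -0.47 Fw [ 0.2 -0.3  0.4] open 0.0849 ff 0.0
shift(norm) [0.773 0.245 0.07 ] roll(norm) -0.001 tilt [-0.001  0.   ]
```

```bash
python3 -m pendant '[[1,[0.26,0.08,0],0],[1,[0.26,0.08,0],0],[1,[0.26,0.08,0],0],[1,[0,0,0],0],[1,[0,0,0],0]]' >/dev/null
python3 go.py .5595 .041 .2 89.2
python3 - <<'E'
from workcell import ctrl
import cv2,numpy as np
o=ctrl.get_obs();d=ctrl.get_image("wrist");print(d["mtx"].round(1).tolist(),d["hand_eye"].round(4).tolist())
np.savez("pics/w1.npz",pos=o["ee_pos"],rot=o["tcp_rot"],**d);cv2.imwrite("pics/w1.png",cv2.resize(d["image"][:,:,::-1],(800,600),interpolation=2))
E
```

```text
t 3.18 pos [0.5592 0.0443 0.2073] phi 89.29 q7 -0.58 Fw [-0.7 -0.2  0.3] open 0.0855 ff 0.0
shift(norm) [-0.033  0.004  0.073] roll(norm) 0.0005 tilt [0.    0.001]
[[297.3, 0.0, 254.3], [0.0, 297.3, 192.2], [0.0, 0.0, 1.0]] [[-0.0004, 0.9528, 0.3036, 0.0787], [1.0, 0.0004, -0.0002, -0.0004], [-0.0003, 0.3036, -0.9528, -0.142], [0.0, 0.0, 0.0, 1.0]]
```

View pics/w1.png

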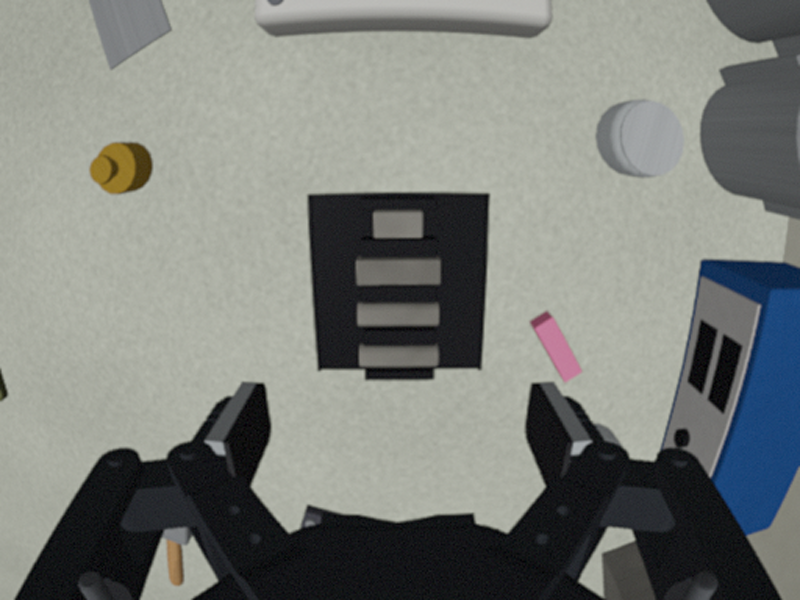

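The piece next to the stub, at (398,271), is flat and uniformly shaded, so it is the bar. The pieces at (398,315) and (398,356) show rounded shading and are the cores. Next I'll refine the bar's position with this view.

```bash
cat >> h.py <<'E'
def wray(d,uv,z):
    from scipy.spatial.transform import Rotation as R
    uv=np.atleast_2d(np.asarray(uv,float));K=d["mtx"];H=d["hand_eye"];q=d["rot"]
    p=(uv-K[:2,2])/[K[0,0],K[1,1]];t=np.linalg.norm(p,axis=1,keepdims=True);s=np.sinc(t/np.pi)
    r=np.c_[p[:,:1]*s,-p[:,1:]*s,-np.cos(t)]
    M=R.from_quat([q[1],q[2],q[3],q[0]]).as_matrix();o=M@H[:3,3]+d["pos"];r=r@H[:3,:3].T@M.T
    return o+r*((z-o[2])/r[:,2])[:,None]
E
python3 - <<'E'
from h import *
d=dict(np.load("pics/w1.npz"));g=d["image"].mean(2)
m=(g>75).astype(np.uint8);k=np.zeros_like(m);k[128:234,212:300]=m[128:234,212:300]
for c in cv2.findContours(k,cv2.RETR_EXTERNAL,cv2.CHAIN_APPROX_NONE)[0]:
    if cv2.contourArea(c)>60: 
        r=cv2.minAreaRect(wray(d,c[:,0],.03)[:,:2].astype(np.float32));print(np.round(r[0],4),np.round(r[1],4),round(r[2],2))
E
```

```text
[ 0.5588 -0.0216] [0.0156 0.0594] 89.24
[0.5582 0.011 ] [0.0169 0.0596] 89.36
[0.5591 0.0426] [0.0183 0.0592] 89.25
[0.5595 0.0772] [0.0176 0.0337] 89.27
```

```bash
python3 -m pendant '[[1,[-0.02,0,0.35],0],[1,[0,0,0.35],0],[1,[0,0,0.35],0],[1,[0,0,0.3],0],[1,[0,0,0.2],0],[1,[0,0,0.1],0],[1,[0,0,0],0],[1,[0,0,0],0]]'
python3 go.py .559 .042 .012 89.3
```

```text
time_s: 3.9
ee_pos: [0.5591, 0.0392, 0.0426]
tcp_rot: [0.0, 0.712, 0.702, -0.0]
wrist_force: [0.0, 1.7, -0.7]
opening: 0.0855
finger_force: 0.0
t 3.9 pos [0.5591 0.0392 0.0426] phi 89.13 q7 -0.74 Fw [ 0.   1.7 -0.7] open 0.0855 ff 0.0
shift(norm) [ 0.028 -0.002  0.306] roll(norm) -0.001 tilt [ 0.    -0.001]
```

```bash
python3 -m pendant '[[1,[0.03,0,0.1],0],[1,[0,0,0.1],0],[1,[0,0,0.07],0],[1,[0,0,0.04],0],[1,[0,0,0],0],[1,[0,0,0],0]]' >/dev/null
python3 go.py .559 .042 .012 89.3
```

```text
t 4.4 pos [0.5589 0.043  0.0111] phi 89.21 q7 -0.77 Fw [ 1.  -0.5  0.4] open 0.0853 ff 0.0
shift(norm) [-0.01   0.001 -0.009] roll(norm) -0.0005 tilt [-0. -0.]
```

```bash
python3 -m pendant '[[0.6,[0,0,0],0],[0.6,[0,0,0],0],[0.6,[0,0,0],0],[0.6,[0,0,0],0],[0.6,[0,0,0],0],[0.6,[0,0,0],0],[0.6,[0,0,0],0],[0.6,[0,0,0],0]]' 40
python3 go.py .559 .042 .06 89.3
```

```text
time_s: 5.07
ee_pos: [0.5593, 0.043, 0.0119]
tcp_rot: [0.0, 0.712, 0.702, 0.0]
wrist_force: [-0.7, -0.5, 6.4]
opening: 0.0589
finger_force: 43.5
t 5.07 pos [0.5593 0.043  0.0119] phi 89.21 q7 -0.77 Fw [-0.7 -0.5  6.4] open 0.0589 ff 43.5
shift(norm) [-0.011 -0.003 -0.481] roll(norm) -0.0005 tilt [ 0.001 -0.   ]
```

```bash
python3 -m pendant '[[0.6,[0,0,-0.05],0],[0.6,[0,0,-0.1],0],[0.6,[0,0,-0.15],0],[0.6,[0,0,-0.3],0],[0.6,[0,0,-0.3],0],[0.6,[0,0,-0.3],0],[0.6,[0,0,0],0],[0.6,[0,0,0],0]]' >/dev/null
python3 go.py .59 .2926 .13 89.3
python3 - <<'E'
from h import *
from workcell import ctrl
d0=dict(np.load("pics/top0.npz"));m=(np.abs(d0["image"].astype(int).mean(2)-100)<22).astype(np.uint8)
c=blob(m,(92,155,155,222));r=cv2.minEnclosingCircle(c);print(r,ray(d0,[r[0]],.066))
o=ctrl.get_obs();d=ctrl.get_image("wrist")
np.savez("pics/w2.npz",pos=o["ee_pos"],rot=o["tcp_rot"],**d);cv2.imwrite("pics/w2.png",d["image"][:,:,::-1])
E
```

```text
t 5.73 pos [0.5603 0.0431 0.1336] phi 89.18 q7 -0.66 Fw [ 0.   0.5 -0. ] open 0.0589 ff 43.3
shift(norm) [2.499 0.261 0.039] roll(norm) -0.0007 tilt [0.004 0.001]
((122.0, 186.5), 25.92788314819336) [[0.59119848 0.29419158 0.066     ]]
```

View pics/w2.png

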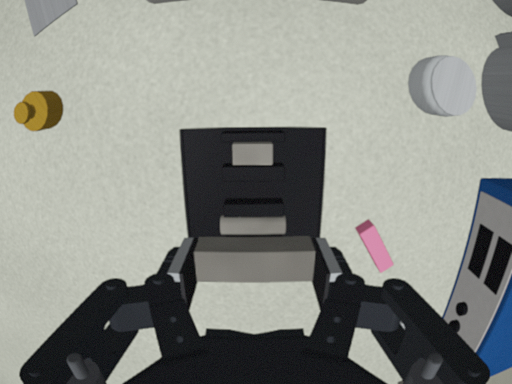

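The wrist view shows the bar held level by its ends (pixels 195-318, row 258), with the other pieces still in their pockets. Now to the pan.

```bash
python3 -m pendant '[[0.6,[0.15,0.02,0],0],[0.6,[0.35,0.04,0],0],[0.6,[0.38,0.04,0],0],[0.6,[0.38,0.04,0],0],[0.6,[0.38,0.04,0],0],[0.6,[0.38,0.04,0],0],[0.35,[0.3,0.03,0],0],[0.6,[0.1,0.01,0],0]]' >/dev/null
python3 go.py .591 .294 .072 89.3
```

```text
t 6.45 pos [0.5862 0.2921 0.1301] phi 89.61 q7 -0.91 Fw [-0.7  1.   0.4] open 0.0591 ff 43.2
shift(norm) [0.016 0.049 0.581] roll(norm) 0.0017 tilt [-0.002  0.005]
```

```bash
python3 -m pendant '[[0.6,[0,0,0.15],0],[0.6,[0,0,0.2],0],[0.6,[0,0,0.12],0],[0.6,[0,0,0.06],0],[0.6,[0,0,0],0],[0.6,[0,0,0],0]]' >/dev/null
python3 go.py .591 .294 .068 89.3
```

```text
t 6.95 pos [0.5883 0.2841 0.078 ] phi 89.18 q7 -0.94 Fw [ 0.7  0.  -1. ] open 0.0587 ff 43.2
shift(norm) [0.099 0.026 0.1  ] roll(norm) -0.0007 tilt [-0.001 -0.001]
```

```bash
python3 -m pendant '[[0.6,[0,0,0.04],0],[0.6,[0,0,0.03],0],[0.6,[0,0,0.02],0],[0.6,[0,0,0],0],[0.6,[0,0,0],0]]' >/dev/null
python3 go.py .591 .294 .066 89.3
python3 -m pendant '[[0.6,[0,0,0.01],0],[0.6,[0,0,0.01],0],[0.6,[0,0,0],0],[0.6,[0,0,0],0]]' >/dev/null
python3 go.py .591 .294 .066 89.3
```

```text
t 7.37 pos [0.5884 0.2846 0.0694] phi 89.21 q7 -0.94 Fw [-0.3 -0.3 -0.3] open 0.0586 ff 43.2
shift(norm) [0.094 0.025 0.034] roll(norm) -0.0005 tilt [ 0. -0.]
t 7.7 pos [0.5884 0.2846 0.0672] phi 89.21 q7 -0.94 Fw [-0.2  0.5 -0.7] open 0.0589 ff 43.2
shift(norm) [0.094 0.025 0.012] roll(norm) -0.0005 tilt [-0. -0.]
```

```bash
python3 -m pendant '[[0.6,[0,0,0.01],0],[0.6,[0,0,0],0],[0.6,[0,0,0],0]]' | grep -E "ee_pos|wrist"
python3 -m pendant '[[0.6,[0,0,0.005],0],[0.6,[0,0,0.005],0],[0.6,[0,0,0],0],[0.6,[0,0,0],0]]' | grep -E "ee_pos|wrist"
```

```text
ee_pos: [0.5883, 0.2846, 0.0662]
wrist_force: [0.3, 1.2, -0.2]
ee_pos: [0.5884, 0.2846, 0.066]
wrist_force: [-1.4, -0.9, 5.9]
```

```bash
python3 -m pendant '[[0.72,[0,0,0],0],[0.76,[0,0,0],0],[0.8,[0,0,0],0],[0.9,[0,0,0],0],[1,[0,0,0],0],[1,[0,0,0],0],[1,[0,0,0],0],[1,[0,0,0],0]]'
python3 -m pendant '[[1,[0,0,-0.1],0],[1,[0,0,-0.2],0],[1,[0,0,-0.3],0],[1,[0,0,-0.3],0],[1,[0,0,-0.1],0],[1,[0,0,0],0],[1,[0,0,0],0]]' >/dev/null
python3 go.py .588 .2846 .066 0
python3 - <<'E'
from workcell import ctrl
from h import *
o=ctrl.get_obs();d=ctrl.get_image("wrist");t=ctrl.get_image("top")
np.savez("pics/w3.npz",pos=o["ee_pos"],rot=o["tcp_rot"],**d);np.savez("pics/t3.npz",**t)
a=np.hstack([cv2.resize(d["image"],(512,384)),cv2.resize(t["image"][140:250,80:170],(288,352)).repeat(1,0)[:384] if 0 else cv2.copyMakeBorder(cv2.resize(t["image"][140:250,80:170],(288,352)),0,32,0,0,0)])
cv2.imwrite("pics/w3.png",a[:,:,::-1])
E
```

```text
time_s: 8.95
ee_pos: [0.5884, 0.2847, 0.0652]
tcp_rot: [0.0, 0.712, 0.702, -0.0]
wrist_force: [-0.4, 0.6, -0.8]
opening: 0.0853
finger_force: 0.0
t 9.53 pos [0.5884 0.2845 0.1657] phi 89.21 q7 -0.89 Fw [ 0.1 -0.1 -0.7] open 0.0854 ff 0.0
shift(norm) [ 0.001 -0.005  0.997] roll(norm) 0.4956 tilt [0.001 0.   ]
```

View pics/w3.png

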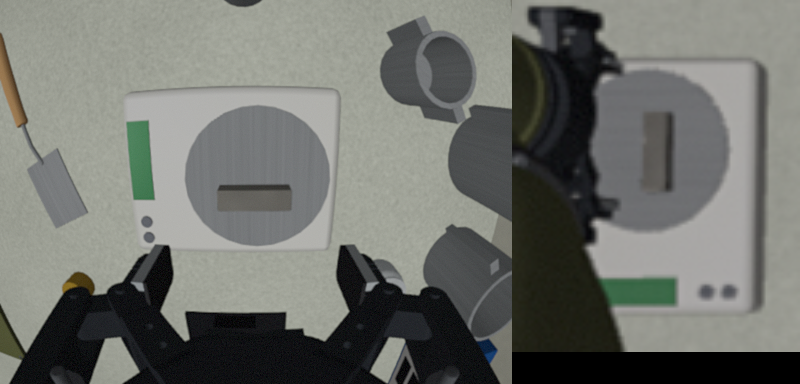

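The bar lies on the pan, at wrist pixel (254,198), released and still. Now I'll measure it for the regrip.

Run:
```python
from h import *
d=dict(np.load("pics/w3.npz"));im=d["image"].astype(int);rb=cv2.GaussianBlur((im[:,:,0]-im[:,:,2]).astype(np.float32),(3,3),0)
print(im[198,254],im[186,254],im[160,254])
m=(rb>3).astype(np.uint8);m=cv2.morphologyEx(m,cv2.MORPH_OPEN,np.ones((3,3),np.uint8))
c=blob(m,(205,175,305,222));print(c.min(0),c.max(0))
m2=((im.mean(2)>85)&(rb>0)).astype(np.uint8)
for mm,z in((m,.084),):
    r=cv2.minAreaRect(wray(d,c,z)[:,:2].astype(np.float32));print(r)
for v in range(178,222,2):print(v,im[v,230:280].mean(0).round(),end=' ')
print(wray(d,[[218,198],[291,198],[254,190],[254,210]],.084))
```

```text
[99 97 92] [49 47 45] [119 119 121]
[217. 186.] [290. 210.]
((0.587654709815979, 0.2869909703731537), (0.02024822123348713, 0.05862928926944733), 89.21409606933594)
178 [117. 120. 121.] 180 [118. 120. 122.] 182 [118. 120. 122.] 184 [95. 97. 98.] 186 [52. 51. 48.] 188 [54. 53. 50.] 190 [78. 77. 72.] 192 [100.  98.  93.] 194 [99. 97. 92.] 196 [99. 98. 93.] 198 [100.  98.  93.] 200 [100.  98.  94.] 202 [100.  99.  94.] 204 [101.  99.  94.] 206 [101.  99.  94.] 208 [100.  99.  93.] 210 [103. 102.  98.] 212 [117. 119. 121.] 214 [118. 120. 122.] 216 [118. 120. 122.] 218 [118. 120. 122.] 220 [118. 120. 122.] [[0.55918549 0.28752262 0.084     ]
 [0.61747676 0.28667231 0.084     ]
 [0.58802427 0.29378262 0.084     ]
 [0.58777913 0.27691102 0.084     ]]
```

```bash
python3 -m pendant '[[1,[0,0,0],0.039],[1,[0,0,0],0.039],[1,[0,0,0],0.039],[1,[0,0,0],0.039],[1,[0,0,0],0.039],[1,[0,0,0],0.039],[1,[0,0,0],0.039],[1,[0,0,0],0.039]]' >/dev/null
python3 -m pendant '[[1,[0,0,0],0.039],[1,[0,0,0],0.039],[1,[0,0,0],0.039],[1,[0,0,0],0.039],[1,[0,0,0],0.03],[1,[0,0,0],0],[1,[0,0,0],0]]' >/dev/null
python3 go.py .588 .285 .069 -0.8
```

```text
t 10.88 pos [0.5875 0.2843 0.1638] phi -0.26 q7 -2.09 Fw [ 0.5 -0.3  0.6] open 0.0855 ff 0.0
shift(norm) [ 0.007 -0.009  0.948] roll(norm) 0.003 tilt [-0.002 -0.002]
```

```bash
python3 -m pendant '[[1,[0.005,-0.01,0.2],0.003],[1,[0,0,0.3],0],[1,[0,0,0.2],0],[1,[0,0,0.1],0],[1,[0,0,0.08],0],[1,[0,0,0.04],0],[1,[0,0,0],0],[1,[0,0,0],0]]' >/dev/null
python3 go.py .588 .285 .069 -0.8
```

```text
t 11.55 pos [0.5896 0.2859 0.0741] phi -0.95 q7 -2.11 Fw [ 0.2 -0.  -0.4] open 0.0857 ff 0.0
shift(norm) [-0.016  0.009  0.051] roll(norm) -0.0009 tilt [0.001 0.001]
```

```bash
python3 -m pendant '[[1,[-0.015,0.01,0.03],0],[1,[0,0,0.02],0],[1,[0,0,0],0],[0.6,[0,0,0],0],[0.5,[0,0,0],0],[0.4,[0,0,0],0],[0.3,[0,0,0],0],[0.25,[0,0,0],0]]' 
python3 -m pendant '[[0.2,[0,0,0],0],[0.15,[0,0,0],0],[0.1,[0,0,0],0],[0.1,[0,0,0],0],[0.1,[0,0,0],0],[0.1,[0,0,0],0],[0.1,[0,0,0],0]]' 
python3 go.py .588 .285 .13 -0.8
```

```text
time_s: 12.22
ee_pos: [0.5874, 0.2847, 0.0683]
tcp_rot: [0.0, 1.0, -0.008, 0.0]
wrist_force: [-0.6, -0.2, -0.7]
opening: 0.0257
finger_force: 0.0
time_s: 12.8
ee_pos: [0.5875, 0.2847, 0.0685]
tcp_rot: [-0.0, 1.0, -0.008, 0.0]
wrist_force: [-0.1, 0.4, 3.4]
opening: 0.0171
finger_force: 39.6
t 12.8 pos [0.5875 0.2847 0.0685] phi -0.97 q7 -2.11 Fw [-0.1  0.4  3.4] open 0.0171 ff 39.6
shift(norm) [ 0.005 -0.003 -0.615] roll(norm) -0.0009 tilt [0. 0.]
```

```bash
python3 -m pendant '[[0.1,[0,0,-0.05],0],[0.1,[0,0,-0.1],0],[0.1,[0,0,-0.2],0],[0.1,[0,0,-0.3],0],[0.1,[0,0,-0.2],0],[0.1,[0,0,-0.05],0],[0.1,[0,0,0],0]]' >/dev/null
python3 -m pendant '[[0.1,[-0.02,0.15,0],0],[0.1,[-0.05,0.3,0],0],[0.1,[-0.05,0.35,0],0],[0.1,[-0.05,0.35,0],0],[0.1,[-0.05,0.35,0],0],[0.1,[-0.05,0.35,0],0],[0.1,[-0.05,0.35,0],0],[0.1,[-0.05,0.35,0],0]]' >/dev/null
python3 go.py .512 -.2545 .13 -18.75
```

```text
t 14.05 pos [0.5444 0.0287 0.157 ] phi -0.95 q7 -1.78 Fw [ 1.  -0.6  0.1] open 0.0167 ff 39.3
shift(norm) [-0.276  2.837  0.272] roll(norm) 0.0989 tilt [-0.003 -0.   ]
```

```bash
python3 -m pendant '[[0.1,[-0.03,0.35,0],0],[0.1,[-0.03,0.35,0],0],[0.1,[-0.03,0.35,0],0],[0.1,[-0.03,0.35,0],0],[0.1,[-0.03,0.35,0],0],[0.1,[-0.03,0.3,0],0],[0.1,[0,0.2,0],0],[0.1,[0,0.1,0],0]]' >/dev/null
python3 -m pendant '[[0.1,[0,0.1,0],0],[0.1,[0,0,0],0.03],[0.1,[0,0,0],0.03],[0.1,[0,0,0],0.03],[0.1,[0,0,0],0.009],[0.1,[0,0,0],0],[0.1,[0,0,0],0]]' >/dev/null
python3 go.py .512 -.2545 .13 -18.75
```

```text
t 15.3 pos [ 0.524  -0.2131  0.158 ] phi -18.57 q7 -1.61 Fw [-0.1 -0.9  0.2] open 0.0173 ff 39.3
shift(norm) [0.018 0.43  0.28 ] roll(norm) 0.001 tilt [-0.001  0.001]
```

Run:
```python
from workcell import ctrl
from h import *
o=ctrl.get_obs();d=ctrl.get_image("wrist");s=ctrl.get_image("scene")
np.savez("pics/w4.npz",pos=o["ee_pos"],rot=o["tcp_rot"],**d)
cv2.imwrite("pics/w4.png",cv2.resize(d["image"][:,:,::-1],(800,600),interpolation=2))
```

```text
(no output)
```

View pics/w4.png

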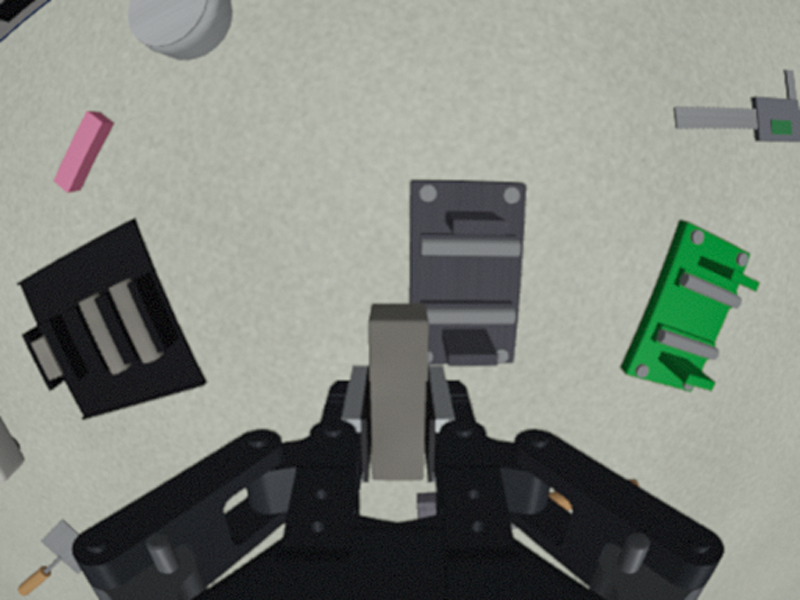

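The jig's base corners are at (410,181) and (526,183), its rollers at about (471,247) and (467,315), and the held bar points along the jig axis. Refining the seat:

Run:
```python
from h import *
d=dict(np.load("pics/w4.npz"));g=d["image"].mean(2)
k=.64
m=(g>88).astype(np.uint8)
C=[]
for box in((268,148,336,166),(266,192,332,210)):
    c=blob(m,box);w=wray(d,c,.029)[:,:2].astype(np.float32);r=cv2.minAreaRect(w);print("roller",r);C.append(r[0])
print("roller mid",np.mean(C,0))
P=wray(d,np.array([[410,181],[526,183],[514,366]])*k,.014)[:,:2];print("corners",P,"centre",(P[0]+P[2])/2,"diag",np.linalg.norm(P[0]-P[2]),"ang",np.degrees(np.arctan2(*(P[1]-P[2])[::-1])))
```

```text
roller ((0.5327719449996948, -0.26310402154922485), (0.06217862665653229, 0.016473431140184402), 74.99762725830078)
roller ((0.4919571280479431, -0.24776650965213776), (0.06516006588935852, 0.014697259292006493), 71.06902313232422)
roller mid [ 0.51236454 -0.25543527]
corners [[ 0.5808658  -0.23941223]
 [ 0.5582841  -0.30853618]
 [ 0.43953819 -0.26948486]] centre [ 0.510202   -0.25444854] diag 0.14449171420861034 ang -18.204202958043496
```

```bash
python3 -m pendant '[[0.1,[0.01,0.1,0],0],[0.1,[0.01,0.2,0],0],[0.1,[0,0.1,0],0],[0.1,[0,0.03,0.1],0],[0.1,[0,0,0.2],0],[0.1,[0,0,0.15],0],[0.1,[0,0,0.05],0],[0.1,[0,0,0],0]]' >/dev/null
python3 go.py .512 -.255 .065 -18.7
```

```text
t 16.07 pos [ 0.5108 -0.2548  0.1066] phi -18.77 q7 -1.55 Fw [-0.8 -0.5 -0.6] open 0.017 ff 39.3
shift(norm) [ 0.013 -0.001  0.416] roll(norm) -0.0004 tilt [-0.003  0.002]
```

```bash
python3 -m pendant '[[0.1,[0.01,0,0.1],0],[0.1,[0,0,0.15],0],[0.1,[0,0,0.1],0],[0.1,[0,0,0.05],0],[0.1,[0,0,0],0],[0.1,[0,0,0],0]]' >/dev/null
python3 go.py .512 -.255 .0325 -18.7
```

```text
t 16.57 pos [ 0.513  -0.256   0.0683] phi -18.79 q7 -1.55 Fw [ 0.  -0.4 -0.6] open 0.0172 ff 39.3
shift(norm) [-0.012 -0.006  0.358] roll(norm) -0.0005 tilt [ 0. -0.]
```

```bash
python3 -m pendant '[[0.1,[-0.01,0,0],0],[0.1,[0,0,0.06],0],[0.1,[0,0,0.06],0],[0.1,[0,0,0.06],0],[0.1,[0,0,0.06],0],[0.1,[0,0,0.04],0],[0.1,[0,0,0],0],[0.1,[0,0,0],0]]' >/dev/null
python3 go.py .512 -.255 .0325 -18.7
```

```text
t 17.23 pos [ 0.5117 -0.2556  0.0399] phi -18.79 q7 -1.56 Fw [ 0.3 -0.8  0.1] open 0.0169 ff 39.3
shift(norm) [ 0.001 -0.007  0.074] roll(norm) -0.0005 tilt [-0.001  0.   ]
```

```bash
python3 -m pendant '[[0.1,[0,0,0.03],0],[0.1,[0,0,0.02],0],[0.1,[0,0,0],0],[0.1,[0,0,0],0]]' |grep -E "ee_pos|wrist"
python3 -m pendant '[[0.1,[0,0,0.01],0],[0.1,[0,0,0],0],[0.1,[0,0,0],0]]' |grep -E "ee_pos|wrist"
python3 -m pendant '[[0.1,[0,0,0.01],0],[0.1,[0,0,0],0],[0.1,[0,0,0],0]]' |grep -E "ee_pos|wrist"
```

```text
ee_pos: [0.5119, -0.2557, 0.0353]
wrist_force: [0.7, 0.0, -0.7]
ee_pos: [0.512, -0.2557, 0.0343]
wrist_force: [-0.2, 0.5, -0.2]
ee_pos: [0.5119, -0.2557, 0.0333]
wrist_force: [0.7, 0.3, -1.5]
```

```bash
python3 -m pendant '[[0.1,[0,0,0.01],0],[0.1,[0,0,0],0],[0.1,[0,0,0],0]]' |grep -E "ee_pos|wrist"
python3 -m pendant '[[0.1,[0,0,0.005],0],[0.1,[0,0,0],0],[0.1,[0,0,0],0]]' |grep -E "ee_pos|wrist"
```

```text
ee_pos: [0.5121, -0.2557, 0.0324]
wrist_force: [0.1, 0.4, 0.9]
ee_pos: [0.512, -0.2558, 0.0323]
wrist_force: [-0.6, -0.4, 4.7]
```

Contact shows at the expected height, so I'll release gently, rise and check.

```bash
python3 -m pendant '[[0.22,[0,0,0],0],[0.25,[0,0,0],0],[0.3,[0,0,0],0],[0.4,[0,0,0],0],[0.6,[0,0,0],0],[0.6,[0,0,0],0],[0.6,[0,0,0],0],[0.6,[0,0,0],0]]'
python3 -m pendant '[[0.6,[0,0,-0.05],0],[0.6,[0,0,-0.2],0],[0.6,[0,0,-0.3],0],[0.6,[0,0,-0.4],0],[0.6,[0,0,-0.2],0],[0.6,[0,0,0],0],[0.6,[0,0,0],0]]' >/dev/null
python3 - <<'E'
from workcell import ctrl
from h import *
o=ctrl.get_obs();d=ctrl.get_image("wrist");s=ctrl.get_image("scene");np.savez("pics/w5.npz",pos=o["ee_pos"],rot=o["tcp_rot"],**d)
cv2.imwrite("pics/w5.png",np.hstack([d["image"],cv2.copyMakeBorder(cv2.resize(s["image"][160:230,140:312],(288,117)),0,267,0,0,0)])[:,:,::-1])
print(o["ee_pos"],o["time_s"])
E
```

```text
time_s: 19.23
ee_pos: [0.5119, -0.2557, 0.0318]
tcp_rot: [0.0, 0.987, -0.163, -0.0]
wrist_force: [0.3, 0.4, 0.5]
opening: 0.051
finger_force: 0.0
[ 0.51267366 -0.25603701  0.14835312] 19.8167
```

View pics/w5.png

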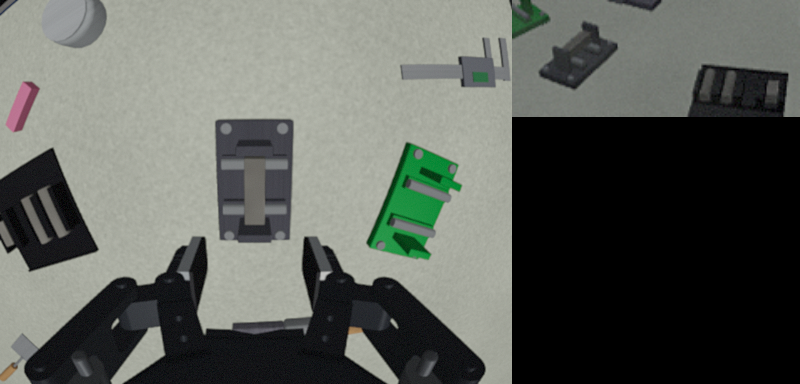

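The bar lies across both rollers between the cheeks (wrist pixels 244-266 by 158-224), centred sideways on the rollers, and the other pieces are still in the tray. One quick numeric check before handing in.

Run:
```python
from h import *
d=dict(np.load("pics/w5.npz"));im=d["image"].astype(int);rb=cv2.GaussianBlur((im[:,:,0]-im[:,:,2]).astype(np.float32),(3,3),0)
m=((rb>1)).astype(np.uint8);m=cv2.morphologyEx(m,cv2.MORPH_OPEN,np.ones((3,3),np.uint8))
c=blob(m,(235,145,275,235));print(c.min(0),c.max(0),cv2.minAreaRect(wray(d,c,.048)[:,:2].astype(np.float32)))
P=wray(d,[[216,120],[293,121],[290,240],[219,240]],.014)[:,:2];print("jig centre",P.mean(0),(P[:2].mean(0)-P[2:].mean(0)))
g=im.mean(2)
C=[wray(d,[[u,v]],.03)[0,:2] for u,v in((254,164),(254,209))];print("rollers",C,np.mean(C,0))
```

```text
[244. 156.] [264. 224.] ((0.5140876173973083, -0.25533080101013184), (0.017751412466168404, 0.06103341653943062), 71.17276763916016)
jig centre [ 0.51128023 -0.25488947] [ 0.11542289 -0.03931531]
rollers [array([ 0.53291856, -0.26175098]), array([ 0.49228469, -0.24789176])] [ 0.51260162 -0.25482137]
```

```bash
python3 -c "
from workcell import ctrl
print(ctrl.finish_job())"
```

```text
the job is handed in; nothing more can be done
None
```

The bar was weighed on the pan, regripped by its long sides and left across both jig rollers, about 2 mm from centre by my last measurement; the job is handed in, but no verdict came back.

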